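# Squeeze-test push catches and sort them

### The job

Four look-alike push catches stand in the sloping rack and two of them are tired: squeeze each gently across its black cap, for a tired one gives way and sinks right in, while a sound one stands firm and must not be forced in. Stand the sound ones upright in the low white tray, one in each compartment, and put the tired ones, caps pushed right in, in the deeper grey bin. Leave the cutters, the loose collar and the fan alone.

Things in the scene. Friction and masses are not known exactly. Their poses are not given: they have to be found in the camera images.
- catch_a: one of four push catches that look alike (the letters say nothing of their state): white plastic block 30 (x) by 24 (y) by 50 (z) mm, 60 to 120 g, with a black cap 20 by 20 mm on its +y side, centred 36 mm above the underside. Squeeze from the cap's outer face (y = +22 mm) to the white face (y = -12 mm): 34 mm wide. Origin: centre of the underside; z runs up its length
- catch_b: push catch, same looks and sizes as catch_a. A tired catch's cap gives way under a light squeeze (4 N) and sinks the full 6 mm, so the catch is then 28 mm wide. A sound catch's cap stands firm up to about 30 N; a harder squeeze pushes it in by up to 3.5 mm and spoils it. No cap comes back out by itself
- catch_c: push catch, same looks and sizes as catch_a. At the start every catch stands in a pocket of the rack with its axes along the rack's, leaning 25 degrees away from the robot; draw it out along its own z
- catch_d: push catch, same looks and sizes as catch_a. Two of the four are sound and two tired, in any order along the rack
- cap_a (a joint): how far the black cap of catch_a is pushed in, in m: 0 at the start (fully out), 0.006 sunk right in
- cap_b (a joint): how far the black cap of catch_b is pushed in, in m: 0 at the start (fully out), 0.006 sunk right in
- cap_c (a joint): how far the black cap of catch_c is pushed in, in m: 0 at the start (fully out), 0.006 sunk right in
- cap_d (a joint): how far the black cap of catch_d is pushed in, in m: 0 at the start (fully out), 0.006 sunk right in
- rack: fixed aluminium bar, 54 (x) by 320 (y) by 18 (z) mm, on steel feet; its z axis, out of the upper face, leans 25 degrees from vertical away from the robot (towards +x at yaw 0). Four pockets 12 mm deep, 32 (x) by 35 (y) mm, at y = -120, -40, 40, 120 mm hold one catch each (38 mm showing, up to 5 mm play along y). Origin: centre of the bar's underside; upper face at z = 18 mm
- tray: fixed low white tray for sound catches, 140 (x) by 130 (y) by 14 mm high, walls 4 mm, floor 4 mm thick; one divider wall along y at x = 0 as high as the rim makes two compartments, with middles at x = -34 and +34 mm. Origin: centre of its underside
- bin: fixed open grey bin for tired catches, 150 (x) by 150 (y) by 50 mm high, walls 4 mm, floor 4 mm thick, no dividers. Origin: centre of its underside
- cutters: bystander: loose side cutters with red handles lying flat, about 140 long by 70 by 14 mm high; origin near the middle, under it; x towards the jaws
- collar: bystander: loose white plastic ring, 52 mm across and 12 mm high, lying flat; origin at the centre of its underside
- fan: bystander: fixed black square fan on a foot, 60 by 120 by 128 mm high; origin at the centre of its underside

How it is judged:
At the end, for the whole second after the job is handed in: Both sound catches stand upright (within about 7 degrees) on the floor of the white tray, one in each compartment, their caps still out (less than 2 mm in); both tired catches are inside the grey bin, their caps sunk in (more than 4.8 mm); all are at rest (((x of catch_a in the frame of tray between -0.066 and 0.066 m and y of catch_a in the frame of tray between -0.06 and 0.06 m and z of catch_a in the frame of tray between 0 and 0.012 m and angle between catch_a's own z axis and vertical below 0.12 rad and value of joint cap_a below 0.002 m) or (x of catch_a in the frame of bin between -0.075 and 0.075 m and y of catch_a in the frame of bin between -0.075 and 0.075 m and z of catch_a in the frame of bin between 0 and 0.06 m and value of joint cap_a above 0.0048 m)) and ((x of catch_b in the frame of tray between -0.066 and 0.066 m and y of catch_b in the frame of tray between -0.06 and 0.06 m and z of catch_b in the frame of tray between 0 and 0.012 m and angle between catch_b's own z axis and vertical below 0.12 rad and value of joint cap_b below 0.002 m) or (x of catch_b in the frame of bin between -0.075 and 0.075 m and y of catch_b in the frame of bin between -0.075 and 0.075 m and z of catch_b in the frame of bin between 0 and 0.06 m and value of joint cap_b above 0.0048 m)) and ((x of catch_c in the frame of tray between -0.066 and 0.066 m and y of catch_c in the frame of tray between -0.06 and 0.06 m and z of catch_c in the frame of tray between 0 and 0.012 m and angle between catch_c's own z axis and vertical below 0.12 rad and value of joint cap_c below 0.002 m) or (x of catch_c in the frame of bin between -0.075 and 0.075 m and y of catch_c in the frame of bin between -0.075 and 0.075 m and z of catch_c in the frame of bin between 0 and 0.06 m and value of joint cap_c above 0.0048 m)) and ((x of catch_d in the frame of tray between -0.066 and 0.066 m and y of catch_d in the frame of tray between -0.06 and 0.06 m and z of catch_d in the frame of tray between 0 and 0.012 m and angle between catch_d's own z axis and vertical below 0.12 rad and value of joint cap_d below 0.002 m) or (x of catch_d in the frame of bin between -0.075 and 0.075 m and y of catch_d in the frame of bin between -0.075 and 0.075 m and z of catch_d in the frame of bin between 0 and 0.06 m and value of joint cap_d above 0.0048 m)) and ((x of catch_a in the frame of tray between -0.066 and -0.003 m and y of catch_a in the frame of tray between -0.06 and 0.06 m) or (x of catch_b in the frame of tray between -0.066 and -0.003 m and y of catch_b in the frame of tray between -0.06 and 0.06 m) or (x of catch_c in the frame of tray between -0.066 and -0.003 m and y of catch_c in the frame of tray between -0.06 and 0.06 m) or (x of catch_d in the frame of tray between -0.066 and -0.003 m and y of catch_d in the frame of tray between -0.06 and 0.06 m)) and ((x of catch_a in the frame of tray between 0.003 and 0.066 m and y of catch_a in the frame of tray between -0.06 and 0.06 m) or (x of catch_b in the frame of tray between 0.003 and 0.066 m and y of catch_b in the frame of tray between -0.06 and 0.06 m) or (x of catch_c in the frame of tray between 0.003 and 0.066 m and y of catch_c in the frame of tray between -0.06 and 0.06 m) or (x of catch_d in the frame of tray between 0.003 and 0.066 m and y of catch_d in the frame of tray between -0.06 and 0.06 m)) and value of joint any of cap_b, cap_c, cap_d above 0.0048 m and value of joint any of cap_a, cap_c, cap_d above 0.0048 m and value of joint any of cap_a, cap_b, cap_d above 0.0048 m and value of joint any of cap_a, cap_b, cap_c above 0.0048 m and linear speed of each of catch_a, catch_b, catch_c, catch_d below 0.02 m/s and angular speed of each of catch_a, catch_b, catch_c, catch_d below 0.2 rad/s); the robot touches nothing.
It fails at once if the cutters or the collar are pushed more than 20 mm (distance of any of cutters, collar from where it was at the start of the episode above 0.02 m).
It fails at once if the fan is struck or pushed (over 3 N) (contact force between any of the fingers, the arm and fan above 3 N).
It also fails if it takes over 72 s, if anything falls off the work surface, if the arm or the gripper's body presses on something with over 40 N, if the wrist force passes 120 N, or if a joint passes its speed limit or range.

### The arm

A 6-joint arm with a two-finger parallel gripper is mounted at the origin on the work surface. World frame = base frame: x ahead of the robot, y to its left, z up, the work surface at z = 0. Lengths are in m, angles in rad, forces in N, time in s.
With the tool pointing down it reaches from about 0.35 to 0.775 m from the base axis. Payload 5.5 kg.
Tool frame: the origin (TCP) lies midway between the tips of the shut fingers; the grasp point (between the pads) lies 19 mm behind it; z points along the fingers, x is the direction in which the jaws open and shut, and the axes are right-handed (so a half turn about z gives the same grasp; the last joint's range is limited). The gripper opens to 85 mm and grips with 20 to 120 N. Pads are 22 mm wide; open, the fingers measure 114 mm over their backs; the gripper's body (76 mm by 85 mm) begins 54 mm behind the grasp point. The pads swing forward as they close: fully open they stand 13 mm farther back than shut.
Start: joints at [1.063, 0.313, 0.046, 1.304, 0, 1.431], TCP at [0.207, 0.537, 0.231] pointing down, gripper open.
Joint ranges: [-2.76, 2.76], [-0.86, 1.69], [-1.03, 1.26], [-2.2, 2.34], [-1.47, 1.5], [-3.14, 3.14]. Speed limits (rad/s): [2.57, 2.57, 3.14, 3.14, 3.14, 3.14].

### API

Orientations are given as a unit quaternion [w, x, y, z].
In Python, from workcell import env gives the robot as it stands.
- The arm moves only by the tool servo_tool, never from a script. Its argument "targets" is a list of rows, each an object with "xyz": the shift along the tool's x, y, z in m, a list of three; "twist": the turn, a rotation vector about the tool's x, y, z in rad, a list of three; "jaw": the opening, from 0 (shut) to 1 (fully open). A call has 1 to 12 rows; each row is the pose to reach, as a shift and turn from the pose commanded when the call began, along the tool's axes at that moment; what a row does not reach only later rows make up. A row lasts 1/12 s, in which the tool goes at most 41.7 mm and 7.16 degrees, less where a joint would pass 70% of its speed; a pose out of reach is approached as far as the arm can. A call with a gripper value outside its range is refused whole. The fingers move at their own pace and stop on an object; "squeeze" is the grip in N (left out, the last holds). Time passes only in rows, so rows that repeat a pose let the fingers close. It gives the time, the measured TCP pose, the force and the opening at its end, in the units of the state.
- env.get_state(): the state, without advancing time (a new reading comes with each control period).
- env.read_camera(name): name is "side" or "top" or "wrist"; returns a dict with "color" (384x512x3 uint8, red, green, blue), "depth" (384x512 float32, m along the optical axis (not along the pixel's ray), 0 where there is no reading), "fx", "fy", "cx", "cy" (pixels), "k1" (the pictures are not rectified: a ray, as slopes to the right and down, at radius r is drawn at 1 + k1 r^2 times it, then the intrinsics apply), "eye" and "attitude" of the camera in the world. Camera axes: x right, y down, z forward; pixel columns grow to the right and rows downward; lengths in m; the calibration is good to about 2 mm. A picture is of the moment at which its call begins.
- env.hand_in(): hands the job in, once; it reports no verdict.
The state is a dict: "clock": time; "joint_pos": joint angles; "qvel": joint speeds; "tau": joint torques, N m; "tcp_pos": TCP position; "orientation": TCP orientation; "wrist_force": force on the tool from outside, world axes, zero at the start; "ft_torque": the same for the moment, N m; "finger_gap": finger opening in m.
Only numpy, scipy, OpenCV 4.12 (cv2) and the standard library are available. Lean on these libraries where they do the work, as an engineer would, in place of code of your own. Each camera call takes 0.05 s, during which the arm holds its last target. There are 200 camera calls.

## Working session

There is one attempt and no reset: what is moved stays moved. The work goes in short steps, Python scripts to look and compute and a tool call to move; the robot and the scene stay as the last step left them, time stands still between calls to the robot, and variables do not carry over. Pictures are saved under pics/ and viewed, about 8 in all and at most 12, crops included, and the job is handed in when it is done.

Besides the shell and the picture viewer there is one more tool, called after "Call:" as name(argument=value, ...), one argument or row to a line, values as JSON. servo_tool: Moves the arm, as the interface text tells. Its arguments: {"type":"object","properties":{"targets":{"type":"array","items":{"type":"object","properties":{"xyz":{"type":"array","items":{"type":"number"}},"twist":{"type":"array","items":{"type":"number"}},"jaw":{"type":"number"}}}},"squeeze":{"type":"number"}},"required":["targets"]}

```bash
mkdir -p pics; cat > h.py <<'E'
import numpy as np, cv2
from scipy.spatial.transform import Rotation as R
from workcell import env
def rot(q): return R.from_quat([q[1],q[2],q[3],q[0]])
def att(c):
    a=np.array(c["attitude"],float)
    return a if a.shape==(3,3) else rot(a).as_matrix()
def points(c):
    "world point for every pixel from depth"
    d=c["depth"]; v,u=np.mgrid[:d.shape[0],:d.shape[1]]
    K=np.array([[c["fx"],0,c["cx"]],[0,c["fy"],c["cy"]],[0,0,1.]])
    uv=np.stack([u,v],-1).reshape(-1,1,2).astype(np.float64)
    n=cv2.undistortPoints(uv,K,np.array([c["k1"],0,0,0.])).reshape(*d.shape,2)
    p=np.dstack([n*d[...,None],d])
    return p@att(c).T+np.array(c["eye"])
def save(n,c): cv2.imwrite(f"pics/{n}.png",c["color"][...,::-1])
E
python3 - <<'E'
from h import *
s=env.get_state(); print(s)
for n in("top","side"):
    c=env.read_camera(n); save(n+"0",c); np.savez(n+"0.npz",**c); print(n,{k:v for k,v in c.items() if k not in("color","depth")})
E
python3 -c "
import cv2,numpy as np
cv2.imwrite('pics/both.png',np.hstack([cv2.imread('pics/top0.png'),cv2.imread('pics/side0.png')])[:,:,:])"
```

```text
{'clock': 0.0, 'joint_pos': array([ 1.06340848e+00,  3.14014104e-01,  4.49955707e-02,  1.30360297e+00,
       -1.05937119e-05,  1.43119431e+00]), 'qvel': array([ 4.04545673e-04, -6.26991508e-05,  1.58106823e-03,  1.45607662e-04,
        1.72901038e-03,  5.09134694e-06]), 'tau': array([-1.45374725e-03, -4.80629683e+01,  2.98532456e+01,  1.93194434e-02,
       -3.57295430e-04,  1.22055087e-05]), 'tcp_pos': array([0.20650682, 0.53609685, 0.23040786]), 'orientation': array([ 4.11439541e-04,  8.24484408e-01,  5.65883935e-01, -8.14594567e-04]), 'wrist_force': array([ 0.35462739, -0.72224453,  0.45821319]), 'ft_torque': array([ 0.01524132,  0.00056754, -0.08024198]), 'finger_gap': 0.08522148594128019}
top {'fx': 365.3706068093127, 'fy': 365.3706068093127, 'cx': 245.0110435496951, 'cy': 188.015226845569, 'k1': 0.02913297316378767, 'eye': array([4.92974886e-01, 7.26870127e-04, 9.73953318e-01]), 'attitude': array([ 0.00787705, -0.70627468,  0.70721966, -0.03089308])}
side {'fx': 485.42003561729723, 'fy': 485.42003561729723, 'cx': 259.23148157925937, 'cy': 201.70829139194635, 'k1': -0.011180655392499296, 'eye': array([-0.20223645, -0.7748582 ,  0.72926087]), 'attitude': array([-0.44850399,  0.80831132, -0.33488609,  0.1825604 ])}
```

View pics/top0.png

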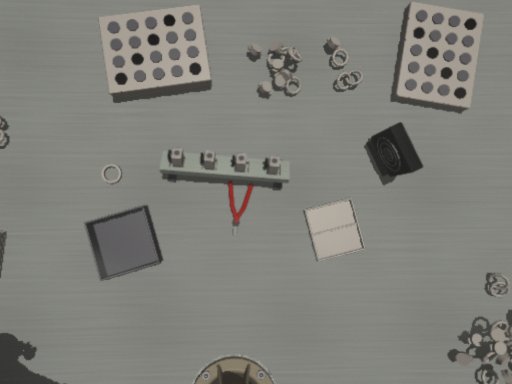

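View pics/side0.png

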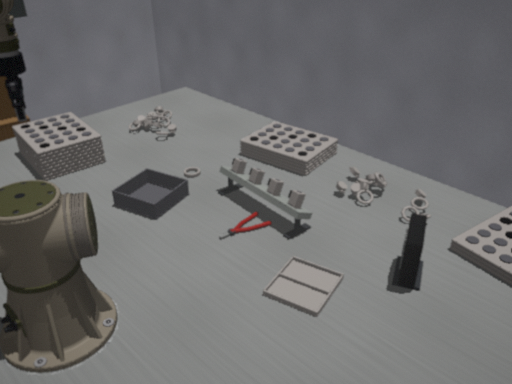

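The top view shows the rack at about (225,168) with catches at (177,156), (209,158), (241,161) and (274,164). The bin is at (124,242), the tray at (334,229), the fan at (392,153), the cutters at (238,205) and the collar at (111,174). The side view agrees. Next I measure them with depth.

```bash
cat > m.py <<'E'
from h import *
c=dict(np.load("top0.npz")); P=points(c); z=P[...,2]; col=c["color"].astype(int)
def box(m,name,pix):
    pts=P[m][:, :2].astype(np.float32); r=cv2.minAreaRect(pts*1000); print(name,m.sum(),"centre mm",np.round(r[0],1),"size",np.round(r[1],1),"ang",round(r[2],1)); print(np.round(cv2.boxPoints(r)))
def reg(m,u0,u1,v0,v1):
    o=np.zeros_like(m); o[v0:v1,u0:u1]=m[v0:v1,u0:u1]; return o
print("table z",np.median(z[300:340,100:180]), "bin",np.median(z[230:255,110:140]),"tray",np.median(z[212:222,325:345]))
box(reg((z>.040)&(z<.058),80,168,200,285),"bin rim",0)
br=col.sum(2)
box(reg((z>.001)&(z<.03)&(br>360),298,370,195,265),"tray",0)
print("tray brightness",br[215,330],"table",br[260,270])
# rack
m=reg((z>.03),150,300,140,195)
pts=P[m]; print("rack pts",m.sum(),"z range",np.percentile(pts[:,2],[1,10,50,90,99]).round(3))
# plane RANSAC
rng=np.random.default_rng(0); best=0
for _ in range(500):
    a=pts[rng.choice(len(pts),3,False)]; n=np.cross(a[1]-a[0],a[2]-a[0]); L=np.linalg.norm(n)
    if L<1e-6: continue
    n/=L
    if n[2]<0:n=-n
    if not .85<n[2]<.95: continue
    k=abs((pts-a[0])@n)<.003
    if k.sum()>best: best=k.sum();K=k
q=pts[K]; c0=q.mean(0); n=np.linalg.svd(q-c0)[2][2]; n*=np.sign(n[2]); print("plane",best,n.round(3),"tilt",np.degrees(np.arccos(n[2])),"centroid",c0.round(4))
yw=np.arctan2(n[1],n[0]); print("yaw by normal",np.degrees(yw))
r=cv2.minAreaRect((q[:,:2]*1000).astype(np.float32)); print(r, cv2.boxPoints(r).round(1))
h=(pts-c0)@n
t=pts[(h>.030)]; print("tops",len(t),np.percentile(h,[90,95,99]).round(4))
lab=reg(np.zeros_like(m),0,1,0,1)
hm=((P-c0)@n>.030)&m
nn,L,st,ce=cv2.connectedComponentsWithStats(hm.astype(np.uint8))
for i in range(1,nn):
    if st[i,4]>20: print(st[i], P[L==i].mean(0).round(4), np.median(((P[L==i]-c0)@n)).round(4))
im=cv2.resize(np.ascontiguousarray(c["color"][135:195,150:300,::-1]),None,fx=5,fy=5,interpolation=cv2.INTER_CUBIC)
im2=cv2.convertScaleAbs(im,alpha=1.7); cv2.imwrite("pics/rack.png",im2)
E
python3 m.py
```

```text
table z -0.0005110579801305137 bin 0.0034415536413798242 tray 0.0032260635494992806
bin rim 525 centre mm [408.6 277. ] size [149.6 149.3] ang 16.5
[[316. 327.]
 [358. 184.]
 [501. 227.]
 [459. 370.]]
tray 2688 centre mm [ 436.2 -267.3] size [192.6 183.3] ang 89.7
[[ 344. -363.]
 [ 527. -364.]
 [ 528. -171.]
 [ 345. -171.]]
tray brightness 516 table 400
rack pts 3102 z range [0.052 0.058 0.073 0.1   0.965]
plane 1587 [ 0.407 -0.035  0.913] tilt 24.13300050133835 centroid [0.595  0.0192 0.0679]
yaw by normal -4.979890515584147
((598.9844970703125, 20.666122436523438), (322.0303649902344, 54.13824462890625), 85.1936264038086) [[ 558.5 -137.5]
 [ 612.5 -142.1]
 [ 639.4  178.8]
 [ 585.5  183.4]]
tops 628 [0.0378 0.0391 0.7785]
[167 147  16  13 152] [0.6226 0.1378 0.1115] 0.0378
[200 150  15  14 158] [0.6176 0.0625 0.1   ] 0.0376
[232 154  15  12 143] [ 0.6099 -0.0162  0.1002] 0.0373
[266 156  14  13 146] [ 0.6032 -0.0951  0.1059] 0.0379
```

View pics/rack.png

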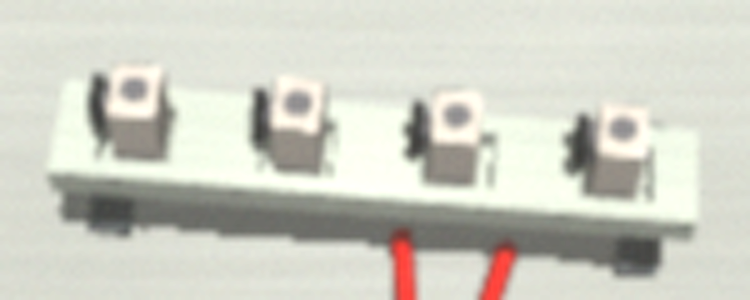

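```bash
cat >> h.py <<'E'
YAW=np.radians(-4.9)
RR=(R.from_euler("z",YAW)*R.from_euler("y",25,degrees=True)).as_matrix()   # rack axes
def tool_R(axes): # tool x=+y of axes, tool z=-z of axes
    return np.column_stack([axes[:,1],axes[:,0],-axes[:,2]])
def delta(p,Rt,s=None):
    "shift and twist in tool axes from the measured pose"
    s=s or env.get_state(); r=rot(s["orientation"])
    d=r.inv().apply(np.array(p)-s["tcp_pos"]); w=(r.inv()*R.from_matrix(Rt)).as_rotvec()
    print("shift mm",(d*1e3).round(1),"twist rad",w.round(4),"|mm,deg|",round(np.linalg.norm(d)*1e3),round(np.degrees(np.linalg.norm(w)),1))
def st():
    s=env.get_state(); print("t",round(s["clock"],2),"tcp",s["tcp_pos"].round(4),"F",s["wrist_force"].round(1),"gap",round(s["finger_gap"],4),"q",s["joint_pos"].round(2))
E
python3 - <<'E'
from h import *
c=dict(np.load("top0.npz")); P=points(c); z=P[...,2]; b=c["color"].astype(int).sum(2)
m=np.zeros_like(z,bool); m[195:265,298:370]=(b>455)[195:265,298:370]
m=cv2.morphologyEx(m.astype(np.uint8),cv2.MORPH_OPEN,np.ones((3,3)))
n,L,s,_=cv2.connectedComponentsWithStats(m); print(s)
m=m>0
r=cv2.minAreaRect((P[m][:,:2]*1000).astype(np.float32)); print("tray",r)
for i,t in enumerate([[.6226,.1378,.1115],[.6176,.0625,.1],[.6099,-.0162,.1002],[.6032,-.0951,.1059]]):
    q=np.array(t)-[.595,.0192,.0679]; print("catch",i,"rack coords rel centroid",(RR.T@q*1e3).round(1))
f=P[120:185,365:425].reshape(-1,3); f=f[f[:,2]>.02]; print("fan",f.min(0).round(3),f.max(0).round(3))
# above catch 0 by 110 mm along n from rack face
face=np.array([.599,.0207,.066]); p=face+RR@[0,.125,.13]; print(p); delta(p,tool_R(RR))
E
```

```text
[[     0      0    512    384 194514]
 [   307    202     54     56   2094]]
tray ((430.92962646484375, -168.80873107910156), (143.0707550048828, 331.5094299316406), 3.2425484657287598)
catch 0 rack coords rel centroid [ -2.7 120.5  46.9]
catch 1 rack coords rel centroid [ 3.5 45.1 37. ]
catch 2 rack coords rel centroid [  2.5 -34.   36.8]
catch 3 rack coords rel centroid [   0.2 -113.2   42. ]
fan [ 0.493 -0.446  0.021] [0.696 0.001 0.974]
[0.6644167  0.14055032 0.18382001]
shift mm [-204.4  569.5   46.9] twist rad [ 0.4329 -0.0601 -0.2781] |mm,deg| 607 29.7
```

Call:
servo_tool(
  targets=[
    {"xyz": [-0.1,0.28,0.02],"twist": [0.2,-0.03,-0.14],"jaw": 0.75},
    {"xyz": [-0.1,0.28,0.02],"twist": [0.2,-0.03,-0.14],"jaw": 0.75},
    {"xyz": [-0.1,0.28,0.02],"twist": [0.2,-0.03,-0.14],"jaw": 0.75},
    {"xyz": [-0.1,0.28,0.02],"twist": [0.2,-0.03,-0.14],"jaw": 0.75},
    {"xyz": [-0.1,0.28,0.02],"twist": [0.2,-0.03,-0.14],"jaw": 0.75},
    {"xyz": [-0.204,0.57,0.047],"twist": [0.433,-0.06,-0.278],"jaw": 0.75},
    {"xyz": [-0.204,0.57,0.047],"twist": [0.433,-0.06,-0.278],"jaw": 0.75},
    {"xyz": [-0.204,0.57,0.047],"twist": [0.433,-0.06,-0.278],"jaw": 0.75},
    {"xyz": [-0.204,0.57,0.047],"twist": [0.433,-0.06,-0.278],"jaw": 0.75},
    {"xyz": [-0.204,0.57,0.047],"twist": [0.433,-0.06,-0.278],"jaw": 0.75},
    {"xyz": [-0.204,0.57,0.047],"twist": [0.433,-0.06,-0.278],"jaw": 0.75},
    {"xyz": [-0.204,0.57,0.047],"twist": [0.433,-0.06,-0.278],"jaw": 0.75},
  ],
  squeeze=20,
)

```text
clock: 1.1
tcp_pos: [0.5813, 0.213, 0.1926]
orientation: [-0.16, 0.719, 0.66, -0.146]
wrist_force: [2.1, 0.9, -0.1]
finger_gap: 0.0642
```

Call:
servo_tool(
  targets=[
    {"xyz": [-0.039,0.104,0.007],"twist": [0.1,-0.015,-0.06],"jaw": 0.75},
    {"xyz": [-0.039,0.104,0.007],"twist": [0.1,-0.015,-0.06],"jaw": 0.75},
    {"xyz": [-0.039,0.104,0.007],"twist": [0.1,-0.015,-0.06],"jaw": 0.75},
    {"xyz": [-0.039,0.104,0.007],"twist": [0.1,-0.015,-0.06],"jaw": 0.75},
    {"xyz": [-0.039,0.104,0.007],"twist": [0.1,-0.015,-0.06],"jaw": 0.75},
  ],
)

```text
clock: 1.52
tcp_pos: [0.6205, 0.1507, 0.1626]
orientation: [-0.21, 0.687, 0.667, -0.198]
wrist_force: [8.4, 1.3, -2.9]
finger_gap: 0.0642
```

```bash
python3 - <<'E'
from h import *
st(); c=env.read_camera("wrist"); save("w1",c); np.savez("w1.npz",**c); print(c["eye"],att(c).round(3))
s=env.get_state(); print(rot(s["orientation"]).as_matrix().round(3)); print(tool_R(RR).round(3))
face=np.array([.599,.0207,.066]); delta(face+RR@[0,.125,.13],tool_R(RR))
c=dict(np.load("top0.npz")); P=points(c); z=P[...,2]; b=c["color"].astype(int).sum(2)
m=np.zeros_like(z,np.uint8); m[195:265,298:370]=(b>455)[195:265,298:370]
m=cv2.morphologyEx(m,cv2.MORPH_OPEN,np.ones((3,3)))>0
m&=(c["depth"]>.5)&(abs(z)<.03)
print("tray",cv2.minAreaRect((P[m][:,:2]*1000).astype(np.float32)))
E
```

```text
t 1.52 tcp [0.6205 0.1507 0.1626] F [ 8.4  1.3 -2.9] gap 0.0642 q [0.08 1.11 1.14 2.18 0.07 0.09]
[0.64051221 0.14855238 0.32101135] [[ 0.032  0.953 -0.301]
 [ 0.999 -0.028  0.017]
 [ 0.008 -0.301 -0.953]]
[[ 0.03   0.857 -0.514]
 [ 0.999 -0.018  0.028]
 [ 0.015 -0.515 -0.857]]
[[ 0.085  0.903 -0.421]
 [ 0.996 -0.077  0.036]
 [ 0.    -0.423 -0.906]]
shift mm [-14.3  14.  -38.4] twist rad [-0.1052  0.0132  0.056 ] |mm,deg| 43 6.9
tray ((438.4515686035156, -264.6201171875), (131.5021209716797, 122.5052261352539), 14.306530952453613)
```

View pics/w1.png

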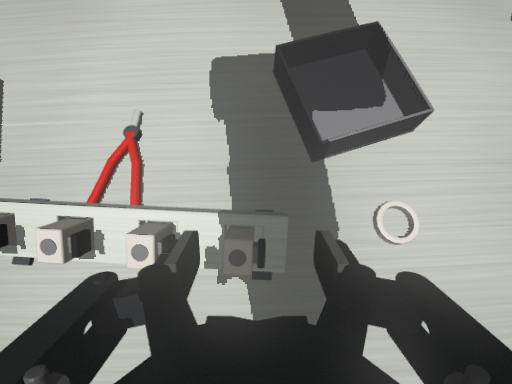

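The wrist view shows the rack with the first catch at (238,250) between the fingers (about 190 and 325), its cap on the right. The cutters are at (130,170), the bin at (350,90) and the collar at (397,222). The tilt overshot a little, so I measure the catches and correct it.

```bash
cat > w.py <<'E'
from h import *
def measure(c,face=None):
    P=points(c); d=c["depth"]; g=(d>.05)&(d<.5)
    col=c["color"].astype(int); b=col.sum(2)
    # rack face: prior plane, refine offset
    n=RR[:,2]; h=P@n
    roi=np.zeros_like(g); roi[195:285,0:300]=1
    f=g&roi
    return P,f,h
if __name__=="__main__":
    c=dict(np.load("w1.npz")); P,f,h=measure(c)
    hist,e=np.histogram(h[f],np.arange(.25,.42,.002)); print([(round(a,3),int(k)) for a,k in zip(e,hist) if k>150])
    q=P[f]@RR
    for lo,hi in((.305,.33),(.335,.37)):
        k=(q[:,2]>lo)&(q[:,2]<hi); print(lo,k.sum(),np.percentile(q[k],[2,50,98],axis=0).round(4))
    s=env.get_state(); st(); np.save("q.npy",q)
    for u,v in((238,257),(238,235),(150,250),(48,247),(262,240),(200,220),(275,225),(208,265)): print(u,v,P[v,u].round(4),(P[v,u]@RR).round(4))
E
python3 w.py
```

```text
[(np.float64(0.262), 449), (np.float64(0.264), 792), (np.float64(0.266), 976), (np.float64(0.268), 737), (np.float64(0.27), 511), (np.float64(0.272), 337), (np.float64(0.274), 221), (np.float64(0.298), 203), (np.float64(0.3), 240), (np.float64(0.304), 162), (np.float64(0.306), 175), (np.float64(0.308), 269), (np.float64(0.31), 2163), (np.float64(0.312), 6509), (np.float64(0.314), 335), (np.float64(0.33), 180), (np.float64(0.332), 169), (np.float64(0.34), 156), (np.float64(0.342), 305), (np.float64(0.344), 350), (np.float64(0.346), 391), (np.float64(0.348), 812), (np.float64(0.35), 2156)]
0.305 10205 [[ 0.4841 -0.0388  0.3074]
 [ 0.4993  0.078   0.3126]
 [ 0.5369  0.2274  0.3263]]
0.335 4597 [[0.4956 0.0243 0.3362]
 [0.5082 0.111  0.35  ]
 [0.5245 0.2076 0.352 ]]
t 1.57 tcp [0.6331 0.1562 0.1583] F [ 4.4  2.1 -5.5] gap 0.0638 q [0.09 1.1  1.12 2.13 0.07 0.09]
238 257 [0.6246 0.1363 0.1019] [0.5104 0.1892 0.3505]
238 235 [0.6068 0.1364 0.099 ] [0.4955 0.1877 0.3403]
150 250 [0.6174 0.0664 0.1026] [0.509  0.1189 0.3506]
48 247 [ 0.6133 -0.0185  0.1021] [0.5121 0.034  0.3515]
262 240 [0.6104 0.1561 0.0913] [0.5005 0.2076 0.3342]
200 220 [0.5885 0.1004 0.076 ] [0.4915 0.1503 0.313 ]
275 225 [0.5949 0.1691 0.0743] [0.4927 0.2193 0.3117]
208 265 [0.6405 0.1486 0.321 ] [0.4312 0.2027 0.5553]
```

Call:
servo_tool(
  targets=[
    {"xyz": [-0.0,0.0,0.0],"twist": [-0.1,0.013,0.056],"jaw": 0.75},
    {"xyz": [-0.0,0.0,0.0],"twist": [-0.1,0.013,0.056],"jaw": 0.75},
    {"xyz": [-0.0,0.0,0.0],"twist": [-0.1,0.013,0.056],"jaw": 0.75},
  ],
)

```text
clock: 1.82
tcp_pos: [0.6257, 0.1585, 0.1791]
orientation: [-0.16, 0.718, 0.662, -0.147]
wrist_force: [-0.0, 0.3, 0.2]
finger_gap: 0.0641
```

```bash
python3 - <<'E'
from h import *
q=np.load("q.npy"); k=(abs(q[:,2]-.3505)<.0025); t=q[k]
for lo,hi in((.17,.215),(.095,.14),(.015,.06)):
    a=t[(t[:,1]>lo)&(t[:,1]<hi)]; r=cv2.minAreaRect((a[:,:2]*1000).astype(np.float32)); print(len(a),r,np.percentile(a[:,:2],[3,97],axis=0).round(4), np.median(a[:,2]).round(4))
f=q[abs(q[:,2]-.3126)<.002]; print("face x",np.percentile(f[:,0],[1,99]),"y max",np.percentile(f[:,1],99.5))
s=env.get_state(); print("tcp in rack axes",(s["tcp_pos"]@RR).round(4)); st(); delta(s["tcp_pos"],tool_R(RR))
E
```

```text
1082 ((510.4242248535156, 188.44003295898438), (30.228723526000977, 23.977619171142578), 0.05048595368862152) [[0.496  0.1774]
 [0.524  0.1996]] 0.3502
991 ((510.96575927734375, 110.54730224609375), (30.047883987426758, 24.520936965942383), 1.2073419094085693) [[0.4967 0.0998]
 [0.5238 0.122 ]] 0.3506
991 ((511.2860107421875, 37.86827087402344), (34.369998931884766, 30.307586669921875), 88.79106903076172) [[0.4972 0.0233]
 [0.5249 0.0455]] 0.3508
face x [0.48410473 0.53784775] y max 0.23003879012427994
tcp in rack axes [0.4771 0.2114 0.4201]
t 1.82 tcp [0.6257 0.1585 0.1791] F [-0.   0.3  0.2] gap 0.0641 q [0.09 0.91 0.84 1.93 0.07 0.15]
shift mm [0. 0. 0.] twist rad [-0.0019  0.0007  0.0046] |mm,deg| 0 0.3
```

Call:
servo_tool(
  targets=[
    {"xyz": [-0.018,0.034,0.0],"twist": [0,0,0.004],"jaw": 0.75},
    {"xyz": [-0.018,0.034,0.0],"twist": [0,0,0.004],"jaw": 0.75},
    {"xyz": [-0.018,0.034,0.03],"twist": [0,0,0.004],"jaw": 0.75},
    {"xyz": [-0.018,0.034,0.06],"twist": [0,0,0.004],"jaw": 0.75},
    {"xyz": [-0.018,0.034,0.08],"twist": [0,0,0.004],"jaw": 0.75},
    {"xyz": [-0.018,0.034,0.101],"twist": [0,0,0.004],"jaw": 0.75},
    {"xyz": [-0.018,0.034,0.101],"twist": [0,0,0.004],"jaw": 0.75},
    {"xyz": [-0.018,0.034,0.101],"twist": [0,0,0.004],"jaw": 0.75},
  ],
)

```text
clock: 2.48
tcp_pos: [0.6146, 0.1416, 0.0747]
orientation: [-0.159, 0.719, 0.661, -0.146]
wrist_force: [0.3, -0.5, 0.6]
finger_gap: 0.0642
```

```bash
python3 - <<'E'
from h import *
s=env.get_state(); st(); print((s["tcp_pos"]@RR).round(4)); delta(RR@[.5107,.1935,.318],tool_R(RR))
E
```

```text
t 2.48 tcp [0.6146 0.1416 0.0747] F [ 0.3 -0.5  0.6] gap 0.0642 q [0.07 0.89 0.55 1.66 0.06 0.14]
[0.5125 0.1936 0.3214]
shift mm [-0.1 -1.8  3.4] twist rad [0.0003 0.0005 0.0015] |mm,deg| 4 0.1
```

Call:
servo_tool(
  targets=[
    {"xyz": [0,-0.002,0.002],"twist": [0,0,0],"jaw": 0.6},
    {"xyz": [0,-0.002,0.002],"twist": [0,0,0],"jaw": 0.5},
    {"xyz": [0,-0.002,0.002],"twist": [0,0,0],"jaw": 0.45},
    {"xyz": [0,-0.002,0.002],"twist": [0,0,0],"jaw": 0.41},
    {"xyz": [0,-0.002,0.002],"twist": [0,0,0],"jaw": 0.37},
    {"xyz": [0,-0.002,0.002],"twist": [0,0,0],"jaw": 0.33},
    {"xyz": [0,-0.002,0.002],"twist": [0,0,0],"jaw": 0.25},
    {"xyz": [0,-0.002,0.002],"twist": [0,0,0],"jaw": 0.2},
    {"xyz": [0,-0.002,0.002],"twist": [0,0,0],"jaw": 0.2},
    {"xyz": [0,-0.002,0.002],"twist": [0,0,0],"jaw": 0.2},
  ],
  squeeze=20,
)

```text
clock: 3.32
tcp_pos: [0.613, 0.1416, 0.0734]
orientation: [-0.158, 0.719, 0.661, -0.145]
wrist_force: [3.5, 0.5, 5.6]
finger_gap: 0.0338
```

```bash
python3 - <<'E'
from h import *
s=env.get_state(); st(); print((s["tcp_pos"]@RR).round(4))
E
```

```text
t 3.32 tcp [0.613  0.1416 0.0734] F [3.5 0.5 5.6] gap 0.0338 q [0.07 0.88 0.53 1.65 0.06 0.14]
[0.5115 0.1935 0.3195]
```

Call:
servo_tool(
  targets=[
    {"xyz": [0,0,-0.015],"jaw": 0.2,"twist": [0,0,0]},
    {"xyz": [0,0,-0.04],"jaw": 0.2,"twist": [0,0,0]},
    {"xyz": [0,0,-0.07],"jaw": 0.2,"twist": [0,0,0]},
    {"xyz": [0,0,-0.1],"jaw": 0.2,"twist": [0,0,0]},
    {"xyz": [0,0,-0.1],"jaw": 0.2,"twist": [0,0,0]},
    {"xyz": [0,0,-0.1],"jaw": 0.2,"twist": [0,0,0]},
  ],
)

```text
clock: 3.82
tcp_pos: [0.6558, 0.1379, 0.1637]
orientation: [-0.158, 0.719, 0.661, -0.144]
wrist_force: [-0.4, -0.1, -1.9]
finger_gap: 0.0337
```

```bash
cat >> h.py <<'E'
TY=np.radians(14.3); TR=R.from_euler("z",TY).as_matrix(); TC=np.array([.4385,-.2646,0])
BR=R.from_euler("z",16.5,degrees=True).as_matrix(); BC=np.array([.4086,.277,0])
E
python3 - <<'E'
from h import *
st()
c=dict(np.load("top0.npz")); P=points(c); f=P[115:185,360:430][(c["depth"]>.5)[115:185,360:430]]; f=f[f[:,2]>.02]; print("fan",cv2.boxPoints(cv2.minAreaRect((f[:,:2]*1000).astype(np.float32))).round())
# above A by 100 mm
print("A"); delta(TC+TR@[.034,-.003,.13],tool_R(TR))
E
```

```text
t 3.82 tcp [0.6558 0.1379 0.1637] F [-0.4 -0.1 -1.9] gap 0.0337 q [0.06 0.99 0.98 1.98 0.06 0.13]
fan [[ 573. -413.]
 [ 591. -450.]
 [ 700. -396.]
 [ 681. -359.]]
A
shift mm [-411.2 -121.6   92.7] twist rad [-0.4268 -0.0728 -0.3293] |mm,deg| 439 31.2
```

Call:
servo_tool(
  targets=[
    {"xyz": [0,-0.04,-0.015],"twist": [0,0,0],"jaw": 0.2},
    {"xyz": [0,-0.09,-0.03],"twist": [0,0,0],"jaw": 0.2},
    {"xyz": [-0.06,-0.1,-0.015],"twist": [-0.08,-0.014,-0.06],"jaw": 0.2},
    {"xyz": [-0.1,-0.1,0.0],"twist": [-0.16,-0.03,-0.12],"jaw": 0.2},
    {"xyz": [-0.14,-0.105,0.02],"twist": [-0.24,-0.04,-0.18],"jaw": 0.2},
    {"xyz": [-0.18,-0.11,0.03],"twist": [-0.32,-0.055,-0.24],"jaw": 0.2},
    {"xyz": [-0.22,-0.115,0.045],"twist": [-0.38,-0.065,-0.29],"jaw": 0.2},
    {"xyz": [-0.26,-0.12,0.05],"twist": [-0.427,-0.073,-0.329],"jaw": 0.2},
    {"xyz": [-0.3,-0.12,0.06],"twist": [-0.427,-0.073,-0.329],"jaw": 0.2},
    {"xyz": [-0.34,-0.122,0.07],"twist": [-0.427,-0.073,-0.329],"jaw": 0.2},
    {"xyz": [-0.38,-0.122,0.085],"twist": [-0.427,-0.073,-0.329],"jaw": 0.2},
    {"xyz": [-0.411,-0.122,0.093],"twist": [-0.427,-0.073,-0.329],"jaw": 0.2},
  ],
)

```text
clock: 4.82
tcp_pos: [0.4747, -0.2219, 0.1374]
orientation: [-0.003, 0.613, 0.79, -0.002]
wrist_force: [1.8, -0.6, 0.0]
finger_gap: 0.0336
```

Call:
servo_tool(
  targets=[
    {"xyz": [0,0,0],"twist": [0,0,0],"jaw": 0.2},
    {"xyz": [0,0,0],"twist": [0,0,0],"jaw": 0.2},
    {"xyz": [0,0,0],"twist": [0,0,0],"jaw": 0.2},
  ],
)

```text
clock: 5.07
tcp_pos: [0.4762, -0.2208, 0.138]
orientation: [-0.004, 0.614, 0.789, -0.002]
wrist_force: [-0.4, 0.4, -1.1]
finger_gap: 0.0337
```

```bash
python3 - <<'E'
from h import *
st(); delta(TC+TR@[.034,-.003,.023],tool_R(TR))
c=env.read_camera("wrist"); save("w2",c); np.savez("w2.npz",**c)
E
```

```text
t 5.07 tcp [ 0.4762 -0.2208  0.138 ] F [-0.4  0.4 -1.1] gap 0.0337 q [-0.59  0.27 -0.25  1.06 -0.   -0.83]
shift mm [-36.6 -12.5 114.9] twist rad [-0.0068 -0.0037 -0.0009] |mm,deg| 121 0.4
```

View pics/w2.png

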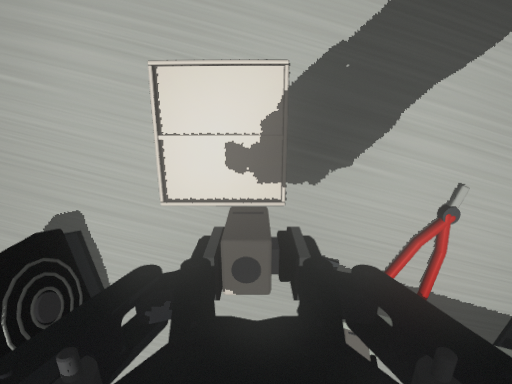

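The catch is held squarely between the fingers. The tray rim corners are at about (149,62), (289,61), (285,204) and (162,205), square to the tool. I cast rays through those corners to check the tray pose.

```bash
cat >> h.py <<'E'
def ray(c,uv,z):
    K=np.array([[c["fx"],0,c["cx"]],[0,c["fy"],c["cy"]],[0,0,1.]])
    n=cv2.undistortPoints(np.array(uv,float).reshape(-1,1,2),K,np.array([c["k1"],0,0,0.])).reshape(-1,2)
    d=np.c_[n,np.ones(len(n))]@att(c).T; e=np.array(c["eye"]); return e+d*((z-e[2])/d[:,2])[:,None]
E
python3 - <<'E'
from h import *
c=dict(np.load("w2.npz"))
p=ray(c,[(149,62),(289,61),(285,205),(162,205)],.014)[:,:2]; print(p.round(4),p.mean(0))
e=p[2]-p[1],p[3]-p[0],p[0]-p[1],p[3]-p[2]
print([ (round(np.linalg.norm(v)*1e3),round(np.degrees(np.arctan2(v[1],v[0])),1)) for v in e])
d=ray(c,[(158,134),(286,135)],.014)[:,:2]; print("divider",d.round(4))
P=points(c); s=env.get_state(); T=rot(s["orientation"]).as_matrix()
q=(P[205:292,224:270].reshape(-1,3)-s["tcp_pos"])@T*1e3; q=q[(abs(q[:,0])<25)&(abs(q[:,1])<30)]
print("catch in tool axes, percentiles",np.percentile(q,[2,25,50,75,98],axis=0).round(1))
t=q[q[:,2]<-28]; A=np.c_[t[:,:2],np.ones(len(t))]; print("top plane slopes",np.linalg.lstsq(A,t[:,2],rcond=None)[0].round(3),len(t))
E
```

```text
[[ 0.3855 -0.3452]
 [ 0.3537 -0.221 ]
 [ 0.4875 -0.1869]
 [ 0.5191 -0.3111]] [ 0.43643485 -0.26606357]
[(138, np.float64(14.3)), (138, np.float64(14.3)), (128, np.float64(-75.7)), (128, np.float64(-75.7))]
divider [[ 0.448  -0.3264]
 [ 0.4185 -0.2055]]
catch in tool axes, percentiles [[-15.8 -16.7 -31.6]
 [-10.5 -16.  -30.6]
 [ -5.  -11.  -29.8]
 [  0.5   0.  -16.6]
 [  5.7  18.6 122.5]]
top plane slopes [ 5.0000e-03 -1.7000e-02 -3.0397e+01] 2452
```

Call:
servo_tool(
  targets=[
    {"xyz": [-0.036,-0.013,0.02],"twist": [-0.007,-0.004,0],"jaw": 0.2},
    {"xyz": [-0.036,-0.013,0.05],"twist": [-0.007,-0.004,0],"jaw": 0.2},
    {"xyz": [-0.036,-0.013,0.08],"twist": [-0.007,-0.004,0],"jaw": 0.2},
    {"xyz": [-0.036,-0.013,0.1],"twist": [-0.007,-0.004,0],"jaw": 0.2},
    {"xyz": [-0.036,-0.013,0.107],"twist": [-0.007,-0.004,0],"jaw": 0.2},
    {"xyz": [-0.036,-0.013,0.111],"twist": [-0.007,-0.004,0],"jaw": 0.2},
    {"xyz": [-0.036,-0.013,0.113],"twist": [-0.007,-0.004,0],"jaw": 0.2},
    {"xyz": [-0.036,-0.013,0.1135],"twist": [-0.007,-0.004,0],"jaw": 0.2},
    {"xyz": [-0.036,-0.013,0.1135],"twist": [-0.007,-0.004,0],"jaw": 0.2},
  ],
)

```text
clock: 5.87
tcp_pos: [0.4751, -0.2605, 0.0275]
orientation: [0.003, 0.613, 0.79, -0.0]
wrist_force: [0.4, -0.0, -0.4]
finger_gap: 0.0335
```

```bash
python3 -c "
from h import *
st(); delta(np.array([.437,-.2655,0])+TR@[.034,-.003,.0236],tool_R(TR))"
```

```text
t 5.87 tcp [ 0.4751 -0.2605  0.0275] F [ 0.4 -0.  -0.4] gap 0.0335 q [-0.65  0.39 -0.37  0.8  -0.   -0.9 ]
shift mm [ 1.6 -4.1  3.9] twist rad [0.004  0.0053 0.0008] |mm,deg| 6 0.4
```

Call:
servo_tool(
  targets=[
    {"xyz": [0.001,-0.004,0.002],"twist": [0.004,0.005,0],"jaw": 0.2},
    {"xyz": [0.001,-0.004,0.003],"twist": [0.004,0.005,0],"jaw": 0.2},
    {"xyz": [0.001,-0.004,0.0035],"twist": [0.004,0.005,0],"jaw": 0.2},
    {"xyz": [0.001,-0.004,0.0035],"twist": [0.004,0.005,0],"jaw": 0.2},
  ],
)

```text
clock: 6.2
tcp_pos: [0.47, -0.2606, 0.0238]
orientation: [-0.001, 0.614, 0.79, -0.0]
wrist_force: [-2.9, 0.4, 7.0]
finger_gap: 0.0338
```

Call:
servo_tool(
  targets=[
    {"xyz": [0,0,0],"twist": [0,0,0],"jaw": 0.45},
    {"xyz": [0,0,0],"twist": [0,0,0],"jaw": 0.6},
    {"xyz": [0,0,0],"twist": [0,0,0],"jaw": 0.75},
    {"xyz": [0,0,0],"twist": [0,0,0],"jaw": 0.75},
    {"xyz": [0,0,-0.02],"twist": [0,0,0],"jaw": 0.75},
    {"xyz": [0,0,-0.05],"twist": [0,0,0],"jaw": 0.75},
    {"xyz": [0,0,-0.09],"twist": [0,0,0],"jaw": 0.75},
    {"xyz": [0,0,-0.13],"twist": [0,0,0],"jaw": 0.75},
    {"xyz": [0,0,-0.16],"twist": [0,0,0],"jaw": 0.75},
    {"xyz": [0,0,-0.16],"twist": [0,0,0],"jaw": 0.75},
  ],
)

```text
clock: 7.03
tcp_pos: [0.4732, -0.2628, 0.1897]
orientation: [0.005, 0.614, 0.79, -0.0]
wrist_force: [1.5, -1.3, 0.2]
finger_gap: 0.0637
```

```bash
python3 - <<'E'
from h import *
st(); c=env.read_camera("wrist"); save("w3",c); np.savez("w3.npz",**c)
P=points(c); h=P[...,2]; g=(c["depth"]>.05)&(abs(h-.054)<.006); a=P[g]; l=(a-[.437,-.2655,0])@TR; k=(abs(l[:,0])<.07)&(abs(l[:,1])<.06); l=l[k]; print("top of placed catch in tray",len(l),np.percentile(l,[3,50,97],axis=0).round(4))
A=np.c_[l[:,:2],np.ones(len(l))]; print("slopes",np.linalg.lstsq(A,l[:,2],rcond=None)[0].round(3))
print("to next, catch1"); delta(RR@[.5107,.116,.42],tool_R(RR)); print("catch3"); delta(RR@[.5107,-.04,.42],tool_R(RR))
E
```

```text
t 7.03 tcp [ 0.4732 -0.2628  0.1897] F [ 1.5 -1.3  0.2] gap 0.0637 q [-0.66  0.26 -0.13  1.17 -0.   -0.9 ]
top of placed catch in tray 748 [[ 0.0181 -0.0194  0.0487]
 [ 0.0317 -0.0063  0.0547]
 [ 0.0461  0.0122  0.0564]]
slopes [ 0.037 -0.132  0.052]
to next, catch1
shift mm [269.6 249.9  21.4] twist rad [0.4363 0.077  0.329 ] |mm,deg| 368 31.6
catch3
shift mm [122.3 198.6  21.9] twist rad [0.4363 0.077  0.329 ] |mm,deg| 234 31.6
```

Call:
servo_tool(
  targets=[
    {"xyz": [0.02,0.035,-0.01],"twist": [0.08,0.014,0.06],"jaw": 0.75},
    {"xyz": [0.04,0.065,-0.01],"twist": [0.16,0.03,0.12],"jaw": 0.75},
    {"xyz": [0.06,0.1,0],"twist": [0.24,0.04,0.18],"jaw": 0.75},
    {"xyz": [0.08,0.135,0.005],"twist": [0.32,0.055,0.24],"jaw": 0.75},
    {"xyz": [0.1,0.17,0.015],"twist": [0.38,0.07,0.29],"jaw": 0.75},
    {"xyz": [0.122,0.199,0.022],"twist": [0.436,0.077,0.329],"jaw": 0.75},
    {"xyz": [0.122,0.199,0.022],"twist": [0.436,0.077,0.329],"jaw": 0.75},
    {"xyz": [0.122,0.199,0.022],"twist": [0.436,0.077,0.329],"jaw": 0.75},
    {"xyz": [0.122,0.199,0.022],"twist": [0.436,0.077,0.329],"jaw": 0.75},
  ],
)

```text
clock: 7.83
tcp_pos: [0.6322, -0.0928, 0.1576]
orientation: [-0.165, 0.718, 0.66, -0.148]
wrist_force: [-1.2, -1.3, 0.5]
finger_gap: 0.0644
```

```bash
cat > look.py <<'E'
from h import *
st(); s=env.get_state(); print("tcp rack",(s["tcp_pos"]@RR).round(4))
c=env.read_camera("wrist"); np.savez("wl.npz",**c)
P=points(c); q=P@RR; g=(c["depth"]>.05)&(abs(q[...,2]-.3505)<.003)&(abs(q[...,0]-.5107)<.03)
n,L,S,_=cv2.connectedComponentsWithStats(g.astype(np.uint8))
for i in range(1,n):
    if S[i,4]>200: a=q[L==i]; print("catch",S[i,4],np.percentile(a,[2,50,98],axis=0).round(4).tolist(),"mid",((np.percentile(a,2,axis=0)+np.percentile(a,98,axis=0))/2).round(4))
f=(c["depth"]>.05)&(abs(q[...,2]-.3126)<.004); print("face",np.median(q[f][:,2]))
E
python3 look.py; python3 -c "
from h import *
delta(RR@[.5107,-.04,.42],tool_R(RR))"
```

```text
t 7.83 tcp [ 0.6322 -0.0928  0.1576] F [-1.2 -1.3  0.5] gap 0.0644 q [-0.24  0.92  0.8   1.89 -0.06 -0.14]
tcp rack [ 0.5115 -0.0385  0.4124]
catch 1023 [[0.4978, -0.0582, 0.3489], [0.511, -0.0469, 0.351], [0.5256, -0.0357, 0.3525]] mid [ 0.5117 -0.047   0.3507]
catch 986 [[0.4975, 0.0219, 0.3485], [0.5105, 0.0327, 0.3506], [0.525, 0.0441, 0.352]] mid [0.5113 0.033  0.3503]
catch 988 [[0.4967, 0.0982, 0.348], [0.5104, 0.1088, 0.3503], [0.5254, 0.1209, 0.3519]] mid [0.5111 0.1096 0.3499]
face 0.3125194992217379
shift mm [-0.7  0.5 -5.1] twist rad [-0.0072 -0.0038  0.0017] |mm,deg| 5 0.5
```

Call:
servo_tool(
  targets=[
    {"xyz": [-0.0035,0,0.03],"twist": [-0.005,-0.004,0.002],"jaw": 0.75},
    {"xyz": [-0.0035,0,0.06],"twist": [-0.005,-0.004,0.002],"jaw": 0.75},
    {"xyz": [-0.0035,0,0.08],"twist": [-0.005,-0.004,0.002],"jaw": 0.75},
    {"xyz": [-0.0035,0,0.093],"twist": [-0.005,-0.004,0.002],"jaw": 0.75},
    {"xyz": [-0.0035,0,0.094],"twist": [-0.005,-0.004,0.002],"jaw": 0.7},
    {"xyz": [-0.0035,0,0.094],"twist": [-0.005,-0.004,0.002],"jaw": 0.6},
    {"xyz": [-0.0035,0,0.094],"twist": [-0.005,-0.004,0.002],"jaw": 0.5},
    {"xyz": [-0.0035,0,0.094],"twist": [-0.005,-0.004,0.002],"jaw": 0.43},
    {"xyz": [-0.0035,0,0.094],"twist": [-0.005,-0.004,0.002],"jaw": 0.38},
    {"xyz": [-0.0035,0,0.094],"twist": [-0.005,-0.004,0.002],"jaw": 0.3},
    {"xyz": [-0.0035,0,0.094],"twist": [-0.005,-0.004,0.002],"jaw": 0.2},
    {"xyz": [-0.0035,0,0.094],"twist": [-0.005,-0.004,0.002],"jaw": 0.2},
  ],
  squeeze=20,
)

```text
clock: 8.88
tcp_pos: [0.594, -0.0942, 0.0778]
orientation: [-0.157, 0.72, 0.66, -0.146]
wrist_force: [1.1, -3.3, 9.1]
finger_gap: 0.0277
```

Call:
servo_tool(
  targets=[
    {"xyz": [0,0,0],"twist": [0,0,0],"jaw": 0.2},
    {"xyz": [0,0,0],"twist": [0,0,0],"jaw": 0.2},
  ],
)

```text
clock: 9.05
tcp_pos: [0.594, -0.0942, 0.0779]
orientation: [-0.157, 0.72, 0.66, -0.146]
wrist_force: [2.3, -3.5, 8.6]
finger_gap: 0.0276
```

```bash
python3 - <<'E'
from h import *
s=env.get_state(); st(); print((s["tcp_pos"]@RR).round(4))
E
```

```text
t 9.05 tcp [ 0.594  -0.0942  0.0779] F [ 2.3 -3.5  8.6] gap 0.0276 q [-0.25  0.83  0.43  1.6  -0.07 -0.15]
[ 0.5108 -0.0431  0.3241]
```

Call:
servo_tool(
  targets=[
    {"xyz": [0,0,-0.015],"twist": [0,0,0],"jaw": 0.2},
    {"xyz": [0,0,-0.04],"twist": [0,0,0],"jaw": 0.2},
    {"xyz": [0,0,-0.07],"twist": [0,0,0],"jaw": 0.2},
    {"xyz": [0,-0.01,-0.1],"twist": [0,0,0],"jaw": 0.2},
    {"xyz": [0,-0.04,-0.115],"twist": [-0.05,0,0],"jaw": 0.2},
    {"xyz": [0,-0.08,-0.12],"twist": [-0.15,0,0],"jaw": 0.2},
    {"xyz": [0,-0.11,-0.12],"twist": [-0.25,0,0],"jaw": 0.2},
    {"xyz": [0,-0.14,-0.12],"twist": [-0.35,0,0],"jaw": 0.2},
    {"xyz": [0,-0.15,-0.12],"twist": [-0.436,0,0],"jaw": 0.2},
    {"xyz": [0,-0.15,-0.12],"twist": [-0.436,0,0],"jaw": 0.2},
  ],
)

```text
clock: 9.88
tcp_pos: [0.4947, -0.0811, 0.2497]
orientation: [-0.001, 0.737, 0.676, -0.0]
wrist_force: [-1.5, 1.6, -1.2]
finger_gap: 0.0275
```

```bash
python3 - <<'E'
from h import *
st(); delta(BC+BR@[.035,0,.16],tool_R(BR))
E
```

```text
t 9.88 tcp [ 0.4947 -0.0811  0.2497] F [-1.5  1.6 -1.2] gap 0.0275 q [-0.32  0.17 -0.1   1.31  0.   -0.24]
shift mm [362.2 -83.6  89.9] twist rad [-0.001  -0.0006 -0.3733] |mm,deg| 382 21.4
```

Call:
servo_tool(
  targets=[
    {"xyz": [0.04,-0.01,0],"twist": [0,0,-0.06],"jaw": 0.2},
    {"xyz": [0.08,-0.02,0],"twist": [0,0,-0.12],"jaw": 0.2},
    {"xyz": [0.12,-0.03,0.01],"twist": [0,0,-0.18],"jaw": 0.2},
    {"xyz": [0.16,-0.04,0.02],"twist": [0,0,-0.24],"jaw": 0.2},
    {"xyz": [0.2,-0.045,0.03],"twist": [0,0,-0.3],"jaw": 0.2},
    {"xyz": [0.24,-0.055,0.04],"twist": [0,0,-0.373],"jaw": 0.2},
    {"xyz": [0.28,-0.065,0.05],"twist": [0,0,-0.373],"jaw": 0.2},
    {"xyz": [0.32,-0.075,0.06],"twist": [0,0,-0.373],"jaw": 0.2},
    {"xyz": [0.355,-0.084,0.08],"twist": [0,0,-0.373],"jaw": 0.2},
    {"xyz": [0.362,-0.084,0.09],"twist": [0,0,-0.373],"jaw": 0.2},
    {"xyz": [0.362,-0.084,0.09],"twist": [0,0,-0.373],"jaw": 0.2},
    {"xyz": [0.362,-0.084,0.09],"twist": [0,0,-0.373],"jaw": 0.2},
  ],
)

```text
clock: 10.88
tcp_pos: [0.4543, 0.2826, 0.1572]
orientation: [-0.001, 0.598, 0.802, -0.002]
wrist_force: [0.3, -0.8, -0.0]
finger_gap: 0.0274
```

```bash
python3 - <<'E'
from h import *
st(); delta(BC+BR@[.035,0,.033],tool_R(BR))
c=env.read_camera("wrist"); save("w4",c); np.savez("w4.npz",**c)
P=points(c); h=P[...,2]; g=(c["depth"]>.05)&(abs(h-.05)<.006); a=(P[g]-BC)@BR; k=(abs(a[:,0])<.1)&(abs(a[:,1])<.1); print("rim",k.sum(),np.percentile(a[k],[1,99],axis=0).round(3))
E
```

```text
t 10.88 tcp [0.4543 0.2826 0.1572] F [ 0.3 -0.8 -0. ] gap 0.0274 q [ 0.41  0.27 -0.19  1.11 -0.    0.12]
shift mm [  7.7  -9.9 124.3] twist rad [-0.004   0.0005  0.0012] |mm,deg| 125 0.2
rim 3488 [[-0.075 -0.075  0.044]
 [ 0.073  0.074  0.052]]
```

View pics/w4.png

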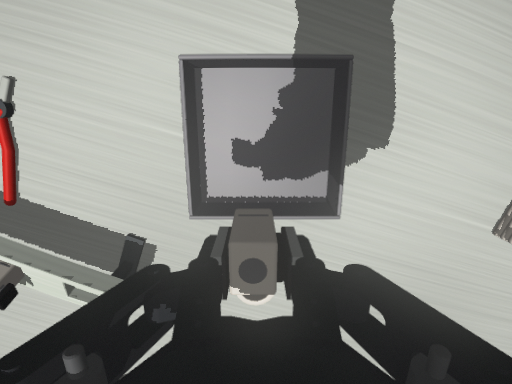

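The bin shows at (182–352, 55–218), square to the tool, with the catch held at (253,255). I lower it in.

Call:
servo_tool(
  targets=[
    {"xyz": [0.008,-0.01,0.02],"twist": [0,0,0],"jaw": 0.2},
    {"xyz": [0.008,-0.01,0.055],"twist": [0,0,0],"jaw": 0.2},
    {"xyz": [0.008,-0.01,0.085],"twist": [0,0,0],"jaw": 0.2},
    {"xyz": [0.008,-0.01,0.11],"twist": [0,0,0],"jaw": 0.2},
    {"xyz": [0.008,-0.01,0.122],"twist": [0,0,0],"jaw": 0.2},
    {"xyz": [0.008,-0.01,0.127],"twist": [0,0,0],"jaw": 0.2},
    {"xyz": [0.008,-0.01,0.127],"twist": [0,0,0],"jaw": 0.2},
    {"xyz": [0.008,-0.01,0.127],"twist": [0,0,0],"jaw": 0.2},
    {"xyz": [0.008,-0.01,0.127],"twist": [0,0,0],"jaw": 0.4},
    {"xyz": [0.008,-0.01,0.127],"twist": [0,0,0],"jaw": 0.6},
    {"xyz": [0.008,-0.01,0.127],"twist": [0,0,0],"jaw": 0.7},
    {"xyz": [0.008,-0.01,0.127],"twist": [0,0,0],"jaw": 0.75},
  ],
)

```text
clock: 11.93
tcp_pos: [0.4434, 0.2875, 0.0318]
orientation: [-0.0, 0.599, 0.801, 0.0]
wrist_force: [-0.2, 0.5, -0.1]
finger_gap: 0.0637
```

Call:
servo_tool(
  targets=[
    {"xyz": [0,0,-0.02],"twist": [0,0,0],"jaw": 0.75},
    {"xyz": [0,0,-0.05],"twist": [0,0,0],"jaw": 0.75},
    {"xyz": [0,0,-0.09],"twist": [0,0,0],"jaw": 0.75},
    {"xyz": [0,0,-0.13],"twist": [0,0,0],"jaw": 0.75},
    {"xyz": [0,0,-0.16],"twist": [0,0,0],"jaw": 0.75},
    {"xyz": [0,0,-0.16],"twist": [0,0,0],"jaw": 0.75},
  ],
)

```text
clock: 12.43
tcp_pos: [0.4465, 0.289, 0.1984]
orientation: [0.002, 0.598, 0.801, 0.005]
wrist_force: [0.7, 0.7, 0.5]
finger_gap: 0.0643
```

```bash
python3 - <<'E'
from h import *
st(); delta(RR@[.5107,.1145,.42],tool_R(RR))
c=env.read_camera("wrist"); save("w5",c)
P=points(c); h=P[...,2]; a=(P-BC)@BR; g=(c["depth"]>.05)&(abs(a[...,0])<.068)&(abs(a[...,1])<.068)&(h>.02)&(h<.07); a=a[g]; print("in bin",len(a),np.percentile(a,[3,50,97],axis=0).round(3))
E
```

```text
t 12.43 tcp [0.4465 0.289  0.1984] F [0.7 0.7 0.5] gap 0.0643 q [ 0.42  0.23 -0.14  1.18  0.    0.14]
shift mm [-277.4  127.5   34.4] twist rad [0.4412 0.0776 0.3683] |mm,deg| 307 33.2
in bin 759 [[ 0.025 -0.014  0.028]
 [ 0.037 -0.002  0.055]
 [ 0.053  0.012  0.056]]
```

Catch 3 stands in the bin (top at 0.055). Next is catch 1.

Call:
servo_tool(
  targets=[
    {"xyz": [-0.03,0.012,0],"twist": [0.05,0.01,0.05],"jaw": 0.75},
    {"xyz": [-0.065,0.03,0],"twist": [0.1,0.02,0.1],"jaw": 0.75},
    {"xyz": [-0.1,0.045,0.0],"twist": [0.17,0.03,0.15],"jaw": 0.75},
    {"xyz": [-0.135,0.06,0.005],"twist": [0.24,0.045,0.21],"jaw": 0.75},
    {"xyz": [-0.17,0.075,0.01],"twist": [0.3,0.055,0.26],"jaw": 0.75},
    {"xyz": [-0.205,0.095,0.015],"twist": [0.36,0.065,0.31],"jaw": 0.75},
    {"xyz": [-0.245,0.11,0.025],"twist": [0.42,0.073,0.35],"jaw": 0.75},
    {"xyz": [-0.277,0.127,0.034],"twist": [0.441,0.078,0.368],"jaw": 0.75},
    {"xyz": [-0.277,0.127,0.034],"twist": [0.441,0.078,0.368],"jaw": 0.75},
    {"xyz": [-0.277,0.127,0.034],"twist": [0.441,0.078,0.368],"jaw": 0.75},
    {"xyz": [-0.277,0.127,0.034],"twist": [0.441,0.078,0.368],"jaw": 0.75},
  ],
)

```text
clock: 13.4
tcp_pos: [0.6426, 0.0577, 0.1543]
orientation: [-0.163, 0.719, 0.658, -0.153]
wrist_force: [-0.3, 0.1, 1.3]
finger_gap: 0.0641
```

```bash
python3 look.py; python3 -c "
from h import *
delta(RR@[.5107,.1145,.3185],tool_R(RR))"
```

```text
t 13.4 tcp [0.6426 0.0577 0.1543] F [-0.3  0.1  1.3] gap 0.0641 q [-0.04  0.94  0.83  1.91  0.01  0.04]
tcp rack [0.5106 0.1123 0.4083]
catch 1059 [[0.4969, 0.099, 0.3485], [0.5103, 0.1106, 0.3506], [0.5248, 0.1216, 0.3521]] mid [0.5109 0.1103 0.3503]
catch 1038 [[0.4974, 0.0228, 0.3484], [0.5106, 0.0343, 0.3507], [0.5253, 0.0452, 0.3522]] mid [0.5113 0.034  0.3503]
face 0.31259435731650115
shift mm [ 1.7  2.5 92. ] twist rad [-0.0115  0.005  -0.0015] |mm,deg| 92 0.7
```

Call:
servo_tool(
  targets=[
    {"xyz": [0.003,0.001,0.03],"twist": [-0.01,0.005,0],"jaw": 0.75},
    {"xyz": [0.003,0.001,0.06],"twist": [-0.01,0.005,0],"jaw": 0.75},
    {"xyz": [0.003,0.001,0.08],"twist": [-0.01,0.005,0],"jaw": 0.75},
    {"xyz": [0.003,0.001,0.09],"twist": [-0.01,0.005,0],"jaw": 0.75},
    {"xyz": [0.003,0.001,0.092],"twist": [-0.01,0.005,0],"jaw": 0.7},
    {"xyz": [0.003,0.001,0.092],"twist": [-0.01,0.005,0],"jaw": 0.6},
    {"xyz": [0.003,0.001,0.092],"twist": [-0.01,0.005,0],"jaw": 0.5},
    {"xyz": [0.003,0.001,0.092],"twist": [-0.01,0.005,0],"jaw": 0.43},
    {"xyz": [0.003,0.001,0.092],"twist": [-0.01,0.005,0],"jaw": 0.38},
    {"xyz": [0.003,0.001,0.092],"twist": [-0.01,0.005,0],"jaw": 0.3},
    {"xyz": [0.003,0.001,0.092],"twist": [-0.01,0.005,0],"jaw": 0.2},
    {"xyz": [0.003,0.001,0.092],"twist": [-0.01,0.005,0],"jaw": 0.2},
  ],
  squeeze=20,
)

```text
clock: 14.45
tcp_pos: [0.606, 0.0638, 0.0753]
orientation: [-0.159, 0.72, 0.659, -0.145]
wrist_force: [0.7, 1.5, 7.7]
finger_gap: 0.034
```

Call:
servo_tool(
  targets=[
    {"xyz": [0,0,0],"twist": [0,0,0],"jaw": 0.2},
    {"xyz": [0,0,0],"twist": [0,0,0],"jaw": 0.2},
  ],
)

```text
clock: 14.62
tcp_pos: [0.6059, 0.0638, 0.0753]
orientation: [-0.159, 0.72, 0.659, -0.145]
wrist_force: [0.5, 2.5, 7.3]
finger_gap: 0.0337
```

```bash
python3 - <<'E'
from h import *
s=env.get_state(); st(); print((s["tcp_pos"]@RR).round(4))
E
```

```text
t 14.62 tcp [0.6059 0.0638 0.0753] F [0.5 2.5 7.3] gap 0.0337 q [-0.04  0.84  0.46  1.62  0.02  0.05]
[0.5104 0.1154 0.321 ]
```

Gap 33.7 mm: catch 1 is sound, so it goes to the near tray compartment.

Call:
servo_tool(
  targets=[
    {"xyz": [0,0,-0.015],"twist": [0,0,0],"jaw": 0.2},
    {"xyz": [0,0,-0.04],"twist": [0,0,0],"jaw": 0.2},
    {"xyz": [0,0,-0.07],"twist": [0,0,0],"jaw": 0.2},
    {"xyz": [0,-0.01,-0.1],"twist": [0,0,0],"jaw": 0.2},
    {"xyz": [0,-0.04,-0.115],"twist": [-0.05,0,0],"jaw": 0.2},
    {"xyz": [0,-0.08,-0.12],"twist": [-0.15,0,0],"jaw": 0.2},
    {"xyz": [0,-0.11,-0.12],"twist": [-0.25,0,0],"jaw": 0.2},
    {"xyz": [0,-0.14,-0.12],"twist": [-0.35,0,0],"jaw": 0.2},
    {"xyz": [0,-0.15,-0.12],"twist": [-0.436,0,0],"jaw": 0.2},
    {"xyz": [0,-0.15,-0.12],"twist": [-0.436,0,0],"jaw": 0.2},
  ],
)

```text
clock: 15.45
tcp_pos: [0.5047, 0.0725, 0.2471]
orientation: [-0.0, 0.737, 0.676, -0.001]
wrist_force: [-3.0, -0.9, -2.0]
finger_gap: 0.0336
```

```bash
sed -i 's/TC=np.array.*/TC=np.array([.437,-.2655,0])/' h.py; python3 - <<'E'
from h import *
st(); delta(TC+TR@[-.034,0,.13],tool_R(TR))
E
```

```text
t 15.45 tcp [0.5047 0.0725 0.2471] F [-3.  -0.9 -2. ] gap 0.0336 q [-0.01  0.18 -0.08  1.3  -0.    0.07]
shift mm [-353.6  -70.4  117.5] twist rad [-0.0017  0.0006 -0.3355] |mm,deg| 379 19.2
```

Call:
servo_tool(
  targets=[
    {"xyz": [-0.03,-0.01,0],"twist": [0,0,-0.05],"jaw": 0.2},
    {"xyz": [-0.07,-0.02,0],"twist": [0,0,-0.11],"jaw": 0.2},
    {"xyz": [-0.11,-0.025,0.01],"twist": [0,0,-0.17],"jaw": 0.2},
    {"xyz": [-0.15,-0.03,0.02],"twist": [0,0,-0.23],"jaw": 0.2},
    {"xyz": [-0.19,-0.04,0.03],"twist": [0,0,-0.29],"jaw": 0.2},
    {"xyz": [-0.225,-0.045,0.045],"twist": [0,0,-0.335],"jaw": 0.2},
    {"xyz": [-0.26,-0.055,0.06],"twist": [0,0,-0.335],"jaw": 0.2},
    {"xyz": [-0.295,-0.06,0.075],"twist": [0,0,-0.335],"jaw": 0.2},
    {"xyz": [-0.33,-0.07,0.095],"twist": [0,0,-0.335],"jaw": 0.2},
    {"xyz": [-0.354,-0.07,0.117],"twist": [0,0,-0.335],"jaw": 0.2},
    {"xyz": [-0.354,-0.07,0.117],"twist": [0,0,-0.335],"jaw": 0.2},
    {"xyz": [-0.354,-0.07,0.117],"twist": [0,0,-0.335],"jaw": 0.2},
  ],
)

```text
clock: 16.45
tcp_pos: [0.4183, -0.2766, 0.1277]
orientation: [-0.002, 0.616, 0.788, -0.0]
wrist_force: [0.2, 0.5, -0.6]
finger_gap: 0.0336
```

```bash
cat > held.py <<'E'
from h import *
import sys
st(); c=env.read_camera("wrist"); s=env.get_state(); T=rot(s["orientation"]).as_matrix(); P=points(c)
q=(P[205:292,224:270].reshape(-1,3)-s["tcp_pos"])@T*1e3; t=q[(abs(q[:,0]+5)<10)&(abs(q[:,1])<12)&(abs(q[:,2]+30)<5)]
A=np.c_[t[:,:2],np.ones(len(t))]; print("top plane",np.linalg.lstsq(A,t[:,2],rcond=None)[0].round(3),len(t))
E
python3 held.py; python3 - <<'E'
from h import *
delta(TC+TR@[-.034,0,.0245],tool_R(TR))
E
```

```text
t 16.45 tcp [ 0.4183 -0.2766  0.1277] F [ 0.2  0.5 -0.6] gap 0.0336 q [-0.74  0.23 -0.32  1.02 -0.   -0.99]
top plane [ 7.0000e-03 -2.0000e-03 -2.8765e+01] 1829
shift mm [  5.4 -13.8 104.2] twist rad [-0.0019 -0.0014 -0.0039] |mm,deg| 105 0.3
```

Call:
servo_tool(
  targets=[
    {"xyz": [0.005,-0.013,0.01],"twist": [0,0,0],"jaw": 0.2},
    {"xyz": [0.005,-0.014,0.04],"twist": [0,0,0],"jaw": 0.2},
    {"xyz": [0.005,-0.014,0.07],"twist": [0,0,0],"jaw": 0.2},
    {"xyz": [0.005,-0.014,0.09],"twist": [0,0,0],"jaw": 0.2},
    {"xyz": [0.005,-0.014,0.097],"twist": [0,0,0],"jaw": 0.2},
    {"xyz": [0.005,-0.014,0.1],"twist": [0,0,0],"jaw": 0.2},
    {"xyz": [0.005,-0.014,0.101],"twist": [0,0,0],"jaw": 0.2},
    {"xyz": [0.005,-0.014,0.102],"twist": [0,0,0],"jaw": 0.2},
    {"xyz": [0.005,-0.014,0.102],"twist": [0,0,0],"jaw": 0.2},
    {"xyz": [0.005,-0.014,0.102],"twist": [0,0,0],"jaw": 0.2},
  ],
)

```text
clock: 17.33
tcp_pos: [0.4051, -0.2748, 0.028]
orientation: [0.001, 0.614, 0.789, -0.001]
wrist_force: [0.0, 0.2, -0.2]
finger_gap: 0.0337
```

Call:
servo_tool(
  targets=[
    {"xyz": [0,0,0.001],"twist": [0,0,0],"jaw": 0.2},
    {"xyz": [0,0,0.002],"twist": [0,0,0],"jaw": 0.2},
    {"xyz": [0,0,0.0025],"twist": [0,0,0],"jaw": 0.2},
    {"xyz": [0,0,0.003],"twist": [0,0,0],"jaw": 0.2},
    {"xyz": [0,0,0.003],"twist": [0,0,0],"jaw": 0.2},
  ],
)

```text
clock: 17.75
tcp_pos: [0.4045, -0.2746, 0.0251]
orientation: [0.001, 0.615, 0.789, -0.001]
wrist_force: [-2.2, 0.9, 10.0]
finger_gap: 0.0337
```

In contact; release and rise.

Call:
servo_tool(
  targets=[
    {"xyz": [0,0,0],"twist": [0,0,0],"jaw": 0.45},
    {"xyz": [0,0,0],"twist": [0,0,0],"jaw": 0.6},
    {"xyz": [0,0,0],"twist": [0,0,0],"jaw": 0.75},
    {"xyz": [0,0,0],"twist": [0,0,0],"jaw": 0.75},
    {"xyz": [0,0,-0.02],"twist": [0,0,0],"jaw": 0.75},
    {"xyz": [0,0,-0.05],"twist": [0,0,0],"jaw": 0.75},
    {"xyz": [0,0,-0.09],"twist": [0,0,0],"jaw": 0.75},
    {"xyz": [0,0,-0.13],"twist": [0,0,0],"jaw": 0.75},
    {"xyz": [0,0,-0.16],"twist": [0,0,0],"jaw": 0.75},
    {"xyz": [0,0,-0.16],"twist": [0,0,0],"jaw": 0.75},
  ],
)

```text
clock: 18.58
tcp_pos: [0.4071, -0.2766, 0.1904]
orientation: [0.005, 0.614, 0.789, -0.001]
wrist_force: [1.0, -1.2, -0.2]
finger_gap: 0.0639
```

```bash
python3 - <<'E'
from h import *
st(); delta(RR@[.5107,.039,.42],tool_R(RR))
E
```

```text
t 18.58 tcp [ 0.4071 -0.2766  0.1904] F [ 1.  -1.2 -0.2] gap 0.0639 q [-0.76  0.16 -0.25  1.15 -0.   -1.01]
shift mm [195.7 290.8  25. ] twist rad [0.4385 0.0813 0.3256] |mm,deg| 351 31.6
```

Call:
servo_tool(
  targets=[
    {"xyz": [0.02,0.03,-0.01],"twist": [0.05,0.01,0.04],"jaw": 0.75},
    {"xyz": [0.04,0.06,-0.01],"twist": [0.1,0.02,0.08],"jaw": 0.75},
    {"xyz": [0.06,0.09,0],"twist": [0.15,0.03,0.12],"jaw": 0.75},
    {"xyz": [0.08,0.12,0],"twist": [0.21,0.04,0.16],"jaw": 0.75},
    {"xyz": [0.1,0.15,0.005],"twist": [0.27,0.05,0.2],"jaw": 0.75},
    {"xyz": [0.12,0.18,0.01],"twist": [0.33,0.06,0.25],"jaw": 0.75},
    {"xyz": [0.14,0.21,0.015],"twist": [0.39,0.07,0.29],"jaw": 0.75},
    {"xyz": [0.16,0.24,0.02],"twist": [0.4385,0.081,0.3256],"jaw": 0.75},
    {"xyz": [0.18,0.27,0.025],"twist": [0.4385,0.081,0.3256],"jaw": 0.75},
    {"xyz": [0.196,0.291,0.025],"twist": [0.4385,0.081,0.3256],"jaw": 0.75},
    {"xyz": [0.196,0.291,0.025],"twist": [0.4385,0.081,0.3256],"jaw": 0.75},
    {"xyz": [0.196,0.291,0.025],"twist": [0.4385,0.081,0.3256],"jaw": 0.75},
  ],
)

```text
clock: 19.58
tcp_pos: [0.6389, -0.0113, 0.1558]
orientation: [-0.165, 0.717, 0.661, -0.148]
wrist_force: [0.2, -0.6, 0.3]
finger_gap: 0.0643
```

```bash
python3 look.py; python3 -c "
from h import *
delta(RR@[.5107,.039,.3185],tool_R(RR))"
```

```text
t 19.58 tcp [ 0.6389 -0.0113  0.1558] F [ 0.2 -0.6  0.3] gap 0.0643 q [-0.14  0.92  0.79  1.89 -0.02 -0.05]
tcp rack [0.512  0.0433 0.4106]
catch 1055 [[0.4973, 0.0223, 0.3484], [0.5103, 0.0342, 0.3508], [0.5249, 0.0453, 0.3522]] mid [0.5111 0.0338 0.3503]
face 0.3125227864153501
shift mm [-3.6  0.5 93. ] twist rad [-0.0102 -0.005   0.0038] |mm,deg| 93 0.7
```

Call:
servo_tool(
  targets=[
    {"xyz": [-0.004,0.0,0.03],"twist": [-0.01,-0.005,0.004],"jaw": 0.75},
    {"xyz": [-0.004,0.0,0.06],"twist": [-0.01,-0.005,0.004],"jaw": 0.75},
    {"xyz": [-0.004,0.0,0.08],"twist": [-0.01,-0.005,0.004],"jaw": 0.75},
    {"xyz": [-0.004,0.0,0.091],"twist": [-0.01,-0.005,0.004],"jaw": 0.75},
    {"xyz": [-0.004,0.0,0.093],"twist": [-0.01,-0.005,0.004],"jaw": 0.7},
    {"xyz": [-0.004,0.0,0.093],"twist": [-0.01,-0.005,0.004],"jaw": 0.6},
    {"xyz": [-0.004,0.0,0.093],"twist": [-0.01,-0.005,0.004],"jaw": 0.5},
    {"xyz": [-0.004,0.0,0.093],"twist": [-0.01,-0.005,0.004],"jaw": 0.43},
    {"xyz": [-0.004,0.0,0.093],"twist": [-0.01,-0.005,0.004],"jaw": 0.38},
    {"xyz": [-0.004,0.0,0.093],"twist": [-0.01,-0.005,0.004],"jaw": 0.3},
    {"xyz": [-0.004,0.0,0.093],"twist": [-0.01,-0.005,0.004],"jaw": 0.2},
    {"xyz": [-0.004,0.0,0.093],"twist": [-0.01,-0.005,0.004],"jaw": 0.2},
  ],
  squeeze=20,
)

```text
clock: 20.63
tcp_pos: [0.6, -0.014, 0.076]
orientation: [-0.157, 0.72, 0.66, -0.145]
wrist_force: [2.5, -4.1, 5.8]
finger_gap: 0.0274
```

Call:
servo_tool(
  targets=[
    {"xyz": [0,0,0],"twist": [0,0,0],"jaw": 0.2},
    {"xyz": [0,0,0],"twist": [0,0,0],"jaw": 0.2},
  ],
)

```text
clock: 20.8
tcp_pos: [0.6, -0.014, 0.076]
orientation: [-0.157, 0.72, 0.66, -0.145]
wrist_force: [1.3, -3.7, 5.6]
finger_gap: 0.0278
```

Gap 27.8 mm: tired, as expected. Off to the bin.

Call:
servo_tool(
  targets=[
    {"xyz": [0,0,-0.015],"twist": [0,0,0],"jaw": 0.2},
    {"xyz": [0,0,-0.04],"twist": [0,0,0],"jaw": 0.2},
    {"xyz": [0,0,-0.07],"twist": [0,0,0],"jaw": 0.2},
    {"xyz": [0,-0.01,-0.1],"twist": [0,0,0],"jaw": 0.2},
    {"xyz": [0,-0.04,-0.115],"twist": [-0.05,0,0],"jaw": 0.2},
    {"xyz": [0,-0.08,-0.12],"twist": [-0.15,0,0],"jaw": 0.2},
    {"xyz": [0,-0.11,-0.12],"twist": [-0.25,0,0],"jaw": 0.2},
    {"xyz": [0,-0.14,-0.12],"twist": [-0.35,0,0],"jaw": 0.2},
    {"xyz": [0,-0.15,-0.12],"twist": [-0.436,0,0],"jaw": 0.2},
    {"xyz": [0,-0.15,-0.12],"twist": [-0.436,0,0],"jaw": 0.2},
  ],
)

```text
clock: 21.63
tcp_pos: [0.4994, -0.0024, 0.2479]
orientation: [0.0, 0.737, 0.676, 0.001]
wrist_force: [-2.7, 0.7, -1.1]
finger_gap: 0.0273
```

```bash
python3 - <<'E'
from h import *
st(); delta(BC+BR@[-.035,0,.16],tool_R(BR))
E
```

```text
t 21.63 tcp [ 0.4994 -0.0024  0.2479] F [-2.7  0.7 -1.1] gap 0.0273 q [-0.17  0.16 -0.11  1.3   0.   -0.08]
shift mm [ 257.8 -147.    88. ] twist rad [ 0.001  -0.0007 -0.3737] |mm,deg| 310 21.4
```

Call:
servo_tool(
  targets=[
    {"xyz": [0.03,-0.017,0],"twist": [0,0,-0.05],"jaw": 0.2},
    {"xyz": [0.06,-0.034,0],"twist": [0,0,-0.11],"jaw": 0.2},
    {"xyz": [0.09,-0.05,0.005],"twist": [0,0,-0.17],"jaw": 0.2},
    {"xyz": [0.12,-0.068,0.015],"twist": [0,0,-0.23],"jaw": 0.2},
    {"xyz": [0.15,-0.085,0.025],"twist": [0,0,-0.29],"jaw": 0.2},
    {"xyz": [0.18,-0.102,0.035],"twist": [0,0,-0.34],"jaw": 0.2},
    {"xyz": [0.21,-0.12,0.05],"twist": [0,0,-0.374],"jaw": 0.2},
    {"xyz": [0.24,-0.137,0.065],"twist": [0,0,-0.374],"jaw": 0.2},
    {"xyz": [0.258,-0.147,0.08],"twist": [0,0,-0.374],"jaw": 0.2},
    {"xyz": [0.258,-0.147,0.088],"twist": [0,0,-0.374],"jaw": 0.2},
    {"xyz": [0.258,-0.147,0.088],"twist": [0,0,-0.374],"jaw": 0.2},
  ],
)

```text
clock: 22.55
tcp_pos: [0.3878, 0.2649, 0.1565]
orientation: [-0.001, 0.598, 0.802, -0.002]
wrist_force: [-1.3, -0.1, -0.9]
finger_gap: 0.0277
```

```bash
python3 - <<'E'
from h import *
st(); delta(BC+BR@[-.035,0,.030],tool_R(BR))
E
```

```text
t 22.55 tcp [0.3878 0.2649 0.1565] F [-1.3 -0.1 -0.9] gap 0.0277 q [ 0.43  0.15 -0.35  1.07 -0.    0.14]
shift mm [  5.8 -11.2 126.5] twist rad [-0.0032  0.0011  0.002 ] |mm,deg| 127 0.2
```

Call:
servo_tool(
  targets=[
    {"xyz": [0.006,-0.011,0.02],"twist": [0,0,0],"jaw": 0.2},
    {"xyz": [0.006,-0.011,0.055],"twist": [0,0,0],"jaw": 0.2},
    {"xyz": [0.006,-0.011,0.085],"twist": [0,0,0],"jaw": 0.2},
    {"xyz": [0.006,-0.011,0.11],"twist": [0,0,0],"jaw": 0.2},
    {"xyz": [0.006,-0.011,0.122],"twist": [0,0,0],"jaw": 0.2},
    {"xyz": [0.006,-0.011,0.126],"twist": [0,0,0],"jaw": 0.2},
    {"xyz": [0.006,-0.011,0.127],"twist": [0,0,0],"jaw": 0.2},
    {"xyz": [0.006,-0.011,0.127],"twist": [0,0,0],"jaw": 0.2},
    {"xyz": [0.006,-0.011,0.127],"twist": [0,0,0],"jaw": 0.4},
    {"xyz": [0.006,-0.011,0.127],"twist": [0,0,0],"jaw": 0.6},
    {"xyz": [0.006,-0.011,0.127],"twist": [0,0,0],"jaw": 0.7},
    {"xyz": [0.006,-0.011,0.127],"twist": [0,0,0],"jaw": 0.75},
  ],
)

```text
clock: 23.55
tcp_pos: [0.3779, 0.2673, 0.0321]
orientation: [0.001, 0.599, 0.801, 0.001]
wrist_force: [0.1, -0.8, 0.7]
finger_gap: 0.0639
```

Call:
servo_tool(
  targets=[
    {"xyz": [0,0,-0.02],"twist": [0,0,0],"jaw": 0.75},
    {"xyz": [0,0,-0.05],"twist": [0,0,0],"jaw": 0.75},
    {"xyz": [0,0,-0.09],"twist": [0,0,0],"jaw": 0.75},
    {"xyz": [0,0,-0.13],"twist": [0,0,0],"jaw": 0.75},
    {"xyz": [0,0,-0.17],"twist": [0,0,0],"jaw": 0.75},
    {"xyz": [0,0,-0.2],"twist": [0,0,0],"jaw": 0.75},
    {"xyz": [0,0,-0.2],"twist": [0,0,0],"jaw": 0.75},
    {"xyz": [0,0,-0.2],"twist": [0,0,0],"jaw": 0.75},
  ],
)

```text
clock: 24.22
tcp_pos: [0.3782, 0.2677, 0.2338]
orientation: [0.002, 0.599, 0.801, 0.003]
wrist_force: [-0.1, -0.5, -0.7]
finger_gap: 0.0642
```

```bash
python3 - <<'E'
from h import *
st(); im=[]
c0=dict(np.load("top0.npz"))
for n in("wrist","top","side"):
    c=env.read_camera(n); im.append(c["color"]); 
    P=points(c)
    for nm,C,M,r in(("tray",TC,TR,.062),("bin",BC,BR,.068)):
        a=(P-C)@M; g=(c["depth"]>.05)&(abs(a[...,0])<r)&(abs(a[...,1])<.058)&(abs(P[...,2]-.054)<.005)
        k,L,S,_=cv2.connectedComponentsWithStats(g.astype(np.uint8))
        for i in range(1,k):
            if S[i,4]>25:
                t=a[L==i]; e=np.linalg.lstsq(np.c_[t[:,:2],np.ones(len(t))],t[:,2],rcond=None)[0]; print(n,nm,S[i,4],np.percentile(t,[3,97],axis=0).round(3).tolist(),"slope",e[:2].round(2))
t=im[1][185:285,75:375]; s=im[2][150:330,100:400]
cv2.imwrite("pics/fin.png",np.vstack([cv2.resize(im[1][140:280,70:370],(750,350)),cv2.resize(im[0],(750,562))[0:240]])[...,::-1])
cv2.imwrite("pics/fin2.png",cv2.resize(im[2][120:330,90:410],(800,525))[...,::-1])
E
```

```text
t 24.22 tcp [0.3782 0.2677 0.2338] F [-0.1 -0.5 -0.7] gap 0.0642 q [ 0.44  0.09 -0.23  1.25 -0.    0.16]
wrist bin 535 [[-0.044, -0.014, 0.05], [-0.015, 0.012, 0.056]] slope [ 0.02 -0.09]
wrist bin 432 [[0.025, -0.014, 0.05], [0.053, 0.011, 0.056]] slope [ 0.02 -0.08]
top tray 115 [[0.019, -0.02, 0.05], [0.047, 0.003, 0.055]] slope [ 0.   -0.02]
top tray 112 [[-0.045, -0.016, 0.05], [-0.018, 0.006, 0.056]] slope [-0.01 -0.01]
top bin 124 [[0.026, -0.014, 0.05], [0.054, 0.009, 0.057]] slope [ 0.02 -0.04]
top bin 129 [[-0.042, -0.015, 0.05], [-0.015, 0.009, 0.057]] slope [ 0.02 -0.02]
side tray 136 [[0.017, -0.02, 0.049], [0.046, 0.011, 0.057]] slope [ 0.03 -0.06]
side tray 150 [[-0.048, -0.018, 0.049], [-0.019, 0.014, 0.057]] slope [ 0.03 -0.08]
side bin 64 [[0.022, -0.016, 0.05], [0.052, 0.006, 0.058]] slope [0.04 0.11]
side bin 71 [[-0.045, -0.016, 0.05], [-0.015, 0.008, 0.057]] slope [0.06 0.1 ]
```

View pics/fin.png

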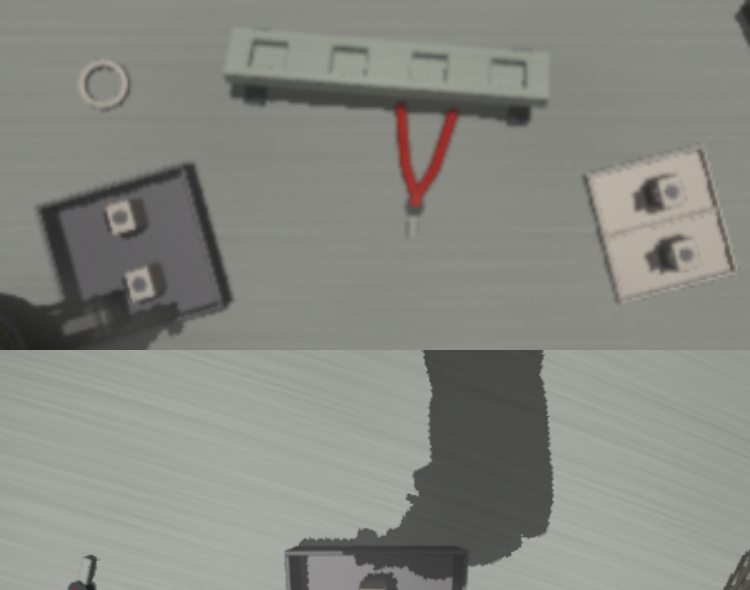

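View pics/fin2.png

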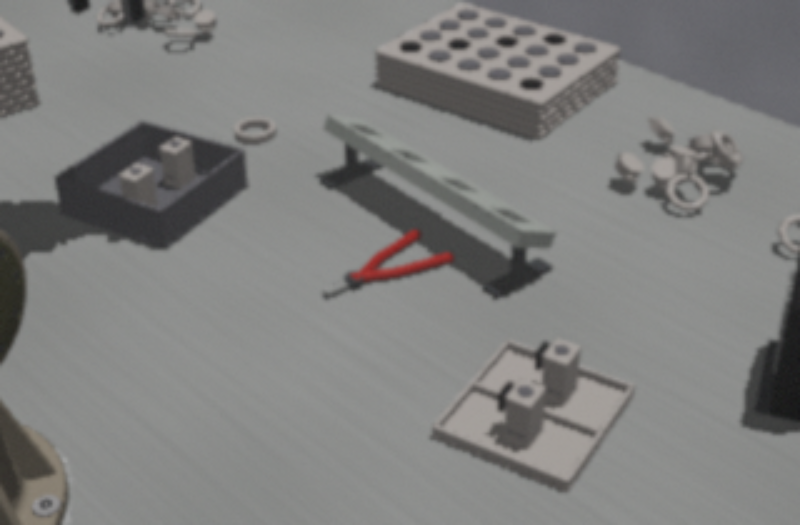

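Both pictures show two upright catches in the tray with their caps out, near (525,410) and (562,365) in the side crop. Two stand upright in the bin, near (137,183) and (176,160). The rack is empty, the cutters and collar look unmoved, and the gripper is clear.

```bash
python3 -c "
from h import *
print(env.hand_in())"
```

```text
the job is handed in; nothing more can be done
None
```

I sorted all four catches and handed the job in after about 24 s on the robot clock. `hand_in` reported no verdict.

- **Sorting:** I squeezed each catch at 20 N across its cap, in its pocket. Numbering the pockets 1 to 4 from the robot's left, pockets 1 and 2 measured 33.8 and 33.7 mm, so those catches are sound. Pockets 3 and 4 measured 27.8 and 27.6 mm, so those are tired, with caps sunk the full 6 mm.
- **Placing:** The sound catches stand upright in the tray, one in each compartment. The tired ones stand in the bin.
- **Last checks:** The overhead view puts all four tops about 54 mm above the surface, close to level and inside their limits. The sound catches' caps are visibly out and the gripper was clear. The cutters and collar look unmoved, judged by eye only. The arm never came near the fan.
- **Disagreement:** Slope readings from the wrist and side views were noisier, up to about 0.1 rad. I took this as edge pixels in the depth data, because the overhead readings were 0.02 rad or less for the tray catches and the pictures show them standing straight.

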